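# Unpack and weigh a delivered reagent bottle

### The job

Swing both long flaps of the delivery carton open until they lean clearly outward. Then lift out the tall bottle, keep it upright, and set it down gently in the middle of the balance's round pan. Leave the flaps open, leave the squat jar standing in the carton, and do not disturb the other things on the bench.

Things in the scene. Friction and masses are not known exactly. Their poses are not given: they have to be found in the camera images.
- carton: Brown cardboard carton fixed to the bench, outside 256 (x) x 156 (y) x 120 mm high, walls and floor 5 mm. Origin: centre of its underside; x along its long side, y to its left, z up. Two long flaps are hinged on top of its long walls (+y and -y); short end flaps hang outside, to 139 mm from the centre along x. It stands left or right on the bench, turned up to 0.35 rad.
- flap_left (a joint): Hinge angle of the long flap on the carton's +y wall, rad: 0 closed flat, 1.57 upright, 2.7 its stop, fully outward. A panel 4 mm thick, 246 mm long, reaching 68 mm from the hinge, 40 g. Starts 0.6 to 1.05 rad open: 38 to 83 mm between the two free edges. Light hinge friction (0.03 N m) holds it wherever it is left.
- flap_right (a joint): The same for the mirrored flap on the carton's -y wall.
- flap_left_hinge (a point): Middle of the left flap's hinge line, at carton (0, 75.5, 123) mm; the hinge runs along the carton's x.
- flap_right_hinge (a point): Middle of the right flap's hinge line, at carton (0, -75.5, 123) mm.
- flap_left_edge (a point): Middle of the left flap's free edge, 68 mm from its hinge.
- flap_right_edge (a point): Middle of the right flap's free edge, 68 mm from its hinge.
- bottle: Tall white plastic bottle with a white screw cap, standing in the carton at one end (either), its cap top 5 mm below the carton's rim. 110 mm high, body 54 mm across to 70 mm height, narrowing to a 30 mm neck; cap 34 mm across, from 87 to 110 mm height. 175 to 350 g. Origin: centre of its underside, z up along its axis.
- bottle_cap (a point): Centre of the bottle's cap, 98.5 mm above the bottle's underside: the place to grip.
- jar: Squat white plastic jar, 70 mm across and 60 mm high, standing in the carton's other end; it stays there. Origin: centre of its underside.
- balance: White laboratory balance fixed to the bench, 200 (x) x 170 (y) mm, its base 46 mm high, with a round steel pan 120 mm across at 67 mm height. Origin: centre of its underside. It stands on the other side of the bench from the carton.
- pan (a point): Centre of the top face of the balance's pan, 67 mm above the bench, 30 mm along the balance's x from its centre. The pan is sprung: it sinks straight down about 1 to 2 mm under the bottle, 5 mm at most (at about 9 N). This point stays at the empty height.
- petri: Stack of three clear dishes, 68 mm across, 41 mm high, on the bench between carton and balance; not to be disturbed. Origin: centre of its underside.
- beaker: Glass beaker, 68 mm across, 85 mm high, at the far side of the bench; not to be disturbed. Origin: centre of its underside.
- tube_rack: Grey rack with small tubes, 70 x 200 x 70 mm high, at the far side; not to be disturbed. Origin: centre of its underside.
- wash_bottle: White wash bottle with a bent spout, 64 mm across, 168 mm high, at the far side; not to be disturbed. Origin: centre of its underside.
- glove_box: Paper glove box, 230 x 120 x 70 mm high, at the right side; not to be disturbed. Origin: centre of its underside.
Things that resemble listed ones, but are neither listed nor needed, are in the scene too. What is shaped like the bottle but turquoise is not meant.

How it is judged:
On the way, in this order (a step that is already met when the one before it is completed fails the run):
1. both flaps lean clearly outward (past 1.75 rad, about 100 degrees) while the bottle still stands in the carton (value of joint each of flap_left, flap_right above 1.75 rad and x of bottle in the frame of carton between -0.125 and 0.125 m and y of bottle in the frame of carton between -0.075 and 0.075 m and z of bottle in the frame of carton below 0.02 m), for 0.2 s.
2. the bottle is lifted clear of the carton's rim, with both flaps open (value of joint each of flap_left, flap_right above 1.75 rad and height (world z) of bottle above 0.122 m), for 0.1 s.
At the end, for the whole second after the job is handed in: The bottle stands at rest and upright (within 0.1 rad) on the balance's pan, its axis within 20 mm of the pan's centre; both flaps are still open past 1.75 rad; the jar still stands upright on the carton's floor (horizontal distance between bottle and pan below 0.02 m and z of bottle in the frame of pan between -0.007 and 0.005 m and angle between bottle's own z axis and vertical below 0.1 rad and linear speed of bottle below 0.02 m/s and value of joint each of flap_left, flap_right above 1.75 rad and x of jar in the frame of carton between -0.125 and 0.125 m and y of jar in the frame of carton between -0.075 and 0.075 m and z of jar in the frame of carton below 0.02 m and angle between jar's own z axis and vertical below 0.2 rad); the robot touches nothing.
It fails at once if the bottle is tipped more than 40 degrees (angle between bottle's own z axis and vertical above 0.7 rad).
It fails at once if the bottle is pressed on the balance with more than 40 N (contact force between bottle and balance above 40 N).
It fails at once if the bottle is dropped or slammed onto the pan: faster than 0.3 m/s within 30 mm above it (linear speed of bottle above 0.3 m/s and horizontal distance between bottle and pan below 0.06 m and z of bottle in the frame of pan below 0.03 m).
It fails at once if a bystander (dishes, beaker, tube rack, wash bottle or glove box) is moved more than 30 mm or tipped (distance of any of petri, beaker, tube_rack, wash_bottle, glove_box from where it was at the start of the episode above 0.03 m or angle between any of petri, beaker, tube_rack, wash_bottle, glove_box's own z axis and vertical above 0.4 rad).
It also fails if it takes over 64 s, if anything falls off the work surface, if the arm or the gripper's body presses on something with over 40 N, if the wrist force passes 120 N, or if a joint passes its speed limit or range.

### The arm

A 7-joint arm with a two-finger parallel gripper is mounted at the origin on the work surface. World frame = base frame: x ahead of the robot, y to its left, z up, the work surface at z = 0. Lengths are in m, angles in rad, forces in N, time in s.
With the tool pointing down it reaches from about 0.425 to 0.875 m from the base axis. Payload 4.7 kg.
Tool frame: the origin (TCP) lies midway between the tips of the shut fingers; the grasp point (between the pads) lies 19 mm behind it; z points along the fingers, y is the line along which they close (so a half turn about z gives the same grasp; the last joint's range is limited). The gripper opens to 87 mm and grips with 3 to 60 N. Pads are 19 mm wide; open, the fingers measure 117 mm over their backs; the gripper's body (75 mm by 190 mm) begins 51 mm behind the grasp point.
Start: joints at [1.177, 0.321, -0.07, 1.45, 0.023, 1.371, -0.057], TCP at [0.258, -0.597, 0.223] pointing down, gripper open.
Joint ranges: [-2.86, 2.86], [-0.3, 2.09], [-1.38, 1.24], [0.06, 2.45], [-1.56, 4.7], [0.09, 2.05], [-2.69, 2.69]. Speed limits (rad/s): [2.57, 2.57, 3.14, 3.14, 3.14, 3.14, 3.14].

### API

Orientations are given as a rotation vector (axis times angle).
In Python, from bench import ctrl gives the robot as it stands. The module is installed in compiled form; this text tells all that it offers.
- The arm moves only by the tool carry_out, never from a script. Its argument "steps" is a list of rows, each a list of 7 numbers: the turn, a rotation vector about the world's x, y, z in degrees, then the shift along the world's x, y, z in cm, then the opening, from 0 (shut) to 1 (fully open). A call has 1 to 12 rows; each row is the pose to reach, as a shift and turn from the pose commanded when the call began; what a row does not reach only later rows make up. A row lasts 1/10 s, in which the tool goes at most 50 mm and 8.59 degrees, less where a joint would pass 70% of its speed; a pose out of reach is approached as far as the arm can. A call with a gripper value outside its range is refused whole. The fingers move at their own pace and stop on an object; "squeeze" is the grip in N (left out, the last holds). Time passes only in rows, so rows that repeat a pose let the fingers close. It gives the time, the measured TCP pose, the force, the opening and the grip force at its end, in the units of the state.
- ctrl.get_state(): the state, without advancing time (a new reading comes with each control period).
- ctrl.get_image(name): name is "scene" or "top" or "wrist"; returns a dict with "pixels" (400x640x3 uint8, red, green, blue), "camera_matrix" (3x3 intrinsics, pixels), "cam_to_world" (4x4, takes a point from camera to world coordinates); the wrist camera has in their place "T_tool_cam" (4x4, takes a point from camera to tool coordinates, whose origin is the TCP and whose axes are the flange's). Camera axes: x right, y down, z forward; pixel columns grow to the right and rows downward; lengths in m; the calibration is good to about 2 mm. A picture is of the moment at which its call begins: read the wrist's pose just before it. There is no depth.
- ctrl.close_job(): hands the job in; it is judged then, once.
The state is a dict: "time": time; "joint_positions": joint angles; "qd": joint speeds; "joint_torque": joint torques, N m; "position": TCP position; "tool_rot": TCP orientation; "ft_force": force on the tool from outside, world axes, zero at the start; "torque": the same for the moment, N m; "grip_width": opening from 0.0 (shut) to 1.0 (fully open); "grip_force": force on a finger pad.
Only numpy, scipy, OpenCV 4.12 (cv2) and the standard library are available. Lean on these libraries where they do the work, as an engineer would, in place of code of your own. Each camera call takes 0.05 s, during which the arm holds its last target. There are 200 camera calls.

## Working session

There is one attempt and no reset: what is moved stays moved. The work goes in short steps, Python scripts to look and compute and a tool call to move; the robot and the scene stay as the last step left them, time stands still between calls to the robot, and variables do not carry over. Pictures are saved under pics/ and viewed, at most 10 in all, crops included, and the job is handed in when it is done.

Besides the shell and the picture viewer there is one more tool, called after "Call:" as name(argument=value, ...), one argument or row to a line, values as JSON. carry_out: Moves the arm, as the interface text tells. Its arguments: {"type":"object","properties":{"steps":{"type":"array","items":{"type":"array","items":{"type":"number"}}},"squeeze":{"type":"number"}},"required":["steps"]}

```bash
mkdir -p pics; cat > h.py <<'E'
from bench import ctrl
import numpy as np, cv2
def snap(n,f):
    s=ctrl.get_state(); im=ctrl.get_image(n); cv2.imwrite(f,im["pixels"][:,:,::-1]); np.savez(f[:-4]+'.npz',**{k:np.array(v) for k,v in im.items()},p=s["position"],r=s["tool_rot"]); return im
def ray(f,u,v,z):
    d=np.load(f[:-4]+'.npz'); K=d["camera_matrix"]
    if "cam_to_world" in d: T=d["cam_to_world"]
    else:
        W=np.eye(4); W[:3,:3]=cv2.Rodrigues(np.array(d["r"],float))[0]; W[:3,3]=d["p"]; T=W@d["T_tool_cam"]
    r=T[:3,:3]@np.linalg.inv(K)@[u,v,1]; c=T[:3,3]
    return c+r*(z-c[2])/r[2]
E
python3 - <<'E'
from h import *
for n in("top","scene"):
    im=snap(n,f"pics/{n}0.png"); print(im["cam_to_world"].round(3).tolist(),im["camera_matrix"].round(0).tolist())
s=ctrl.get_state();print({k:np.round(v,3).tolist() for k,v in s.items()})
print(np.array(ctrl.get_image("wrist")["T_tool_cam"]).round(3).tolist())
E
```

```text
[[0.018, -0.984, 0.178, 0.4], [-1.0, -0.02, -0.007, -0.081], [0.011, -0.178, -0.984, 1.453], [0.0, 0.0, 0.0, 1.0]] [[395.0, 0.0, 317.0], [0.0, 395.0, 198.0], [0.0, 0.0, 1.0]]
[[-0.592, 0.642, -0.487, 1.525], [0.806, 0.47, -0.361, 0.612], [-0.003, -0.606, -0.795, 1.591], [0.0, 0.0, 0.0, 1.0]] [[512.0, 0.0, 320.0], [0.0, 512.0, 199.0], [0.0, 0.0, 1.0]]
{'time': 0.1, 'joint_positions': [1.177, 0.322, -0.07, 1.452, 0.023, 1.371, -0.057], 'qd': [0.001, -0.003, -0.001, -0.002, 0.001, -0.001, 0.001], 'joint_torque': [-0.0, -49.257, -0.406, -31.34, -0.064, 0.039, 0.0], 'position': [0.258, -0.596, 0.222], 'tool_rot': [-3.075, -0.636, 0.001], 'ft_force': [0.827, 1.076, -0.18], 'torque': [-0.024, -0.036, -0.003], 'grip_force': 0.0, 'grip_width': 1.004}
[[-0.001, -0.965, -0.262, 0.071], [1.0, -0.0, -0.001, -0.001], [0.001, -0.262, 0.965, -0.161], [0.0, 0.0, 0.0, 1.0]]
```

View pics/top0.png

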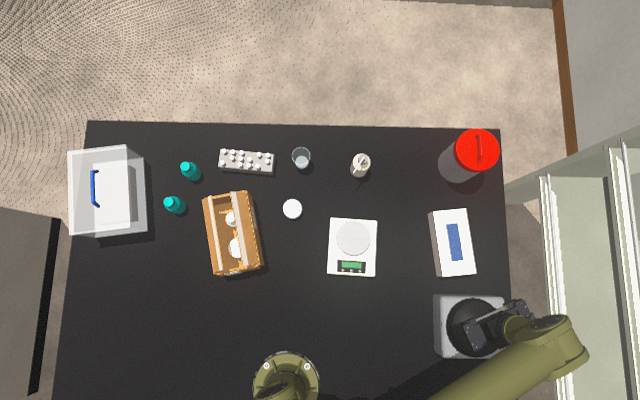

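View pics/scene0.png

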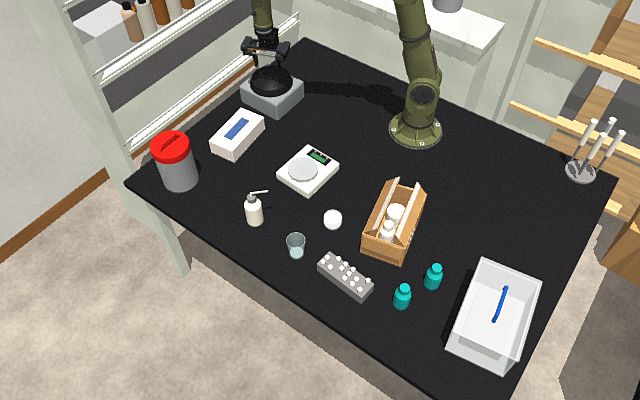

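The top view shows the carton at about (231,232) with its long side up the image, a small cap at (231,217) and the jar at about (236,247). The balance pan is at (353,237) and the petri dishes at (292,209). I'll enlarge both regions.

```bash
python3 - <<'E'
from h import *
a=cv2.imread("pics/top0.png")
c1=cv2.resize(a[180:285,190:280],None,fx=5.5,fy=5.5,interpolation=cv2.INTER_CUBIC)
b=cv2.imread("pics/scene0.png")
c2=cv2.resize(b[170:270,355:430],None,fx=5.5,fy=5.5,interpolation=cv2.INTER_CUBIC)
h=max(c1.shape[0],c2.shape[0]);c1=c1[:h];
o=np.zeros((h,800,3),np.uint8);o[:c1.shape[0],:c1.shape[1]]=c1;w=min(800-c1.shape[1],c2.shape[1]);o[:c2.shape[0],c1.shape[1]:c1.shape[1]+w]=c2[:,:w]
print(o.shape,c1.shape)
cv2.imwrite("pics/c0.png",o)
E
```

```text
(578, 800, 3) (578, 495, 3)
```

View pics/c0.png

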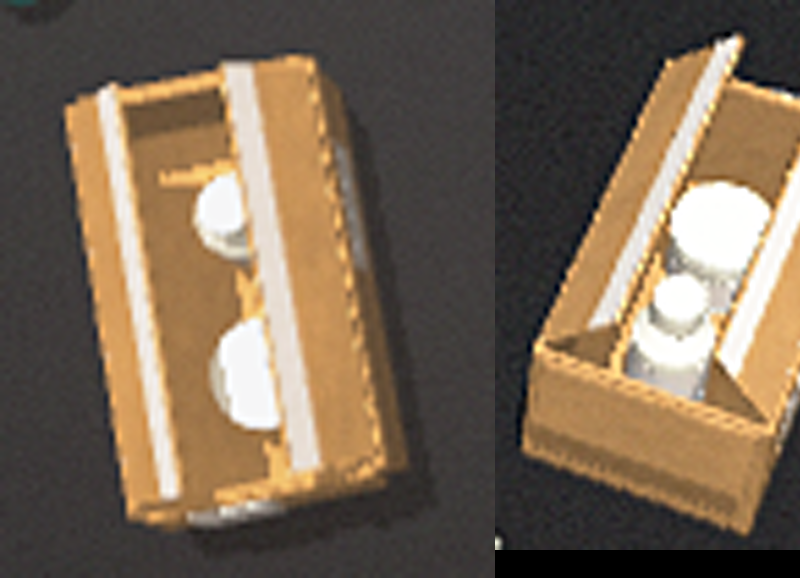

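The crop shows the left flap hinge from (68,102) to (130,515) and its free edge from (118,88) to (180,492). The right flap hinge runs from (318,58) to (385,475), and its free edge from (224,65) to (293,475). The cap is near (222,203), partly hidden, at the far end.

```bash
python3 - <<'E'
from h import *
f="pics/top0.png"
g=lambda x,y,z:ray(f,190+x/5.5-.4,180+y/5.5-.4,z)
P={}
for n,x,y in(("Lf",68,102),("Ln",130,515),("Rf",318,58),("Rn",385,475)):
    P[n]=g(x,y,.123);print(n,P[n].round(4))
c=sum(P.values())/4;print("c",c)
for a,b in("Lf Ln","Rf Rn","Lf Rf","Ln Rn") and [("Lf","Ln"),("Rf","Rn"),("Lf","Rf"),("Ln","Rn")]:
    d=P[a]-P[b];print(a,b,np.linalg.norm(d),np.arctan2(d[1],d[0]))
for z in(.16,.175,.18):
    print(z,[g(*q,z)[:2].round(3).tolist() for q in((118,88),(180,492),(224,65),(293,475))])
print("cap top",g(222,203,.115), "s",ray("pics/scene0.png",355+(680-495)/5.5,170+297/5.5,.115))
print("jar s",ray("pics/scene0.png",355+(720-495)/5.5,170+225/5.5,.065))
print("pan",ray(f,353,237,.067),"petri",ray(f,292,209,.041),"base",g(0,0,0))
# pan outline circle
p=cv2.imread(f); cv2.imwrite("pics/pan.png",cv2.resize(p[190:290,270:390],None,fx=5.5,fy=5.5,interpolation=cv2.INTER_CUBIC))
E
```

```text
Lf [0.6323 0.3005 0.123 ]
Ln [0.3817 0.2459 0.123 ]
Rf [0.6632 0.1471 0.123 ]
Rn [0.4081 0.0942 0.123 ]
c [0.52132105 0.19693258 0.123     ]
Lf Ln 0.2565100174267735 0.2143561629971946
Rf Rn 0.2605873629750351 0.20435718858600888
Lf Rf 0.15642807132453773 1.769852895510631
Ln Rn 0.15393970108465943 1.7431918590174227
0.16 [[0.635, 0.26], [0.396, 0.209], [0.65, 0.197], [0.407, 0.143]]
0.175 [[0.632, 0.256], [0.396, 0.205], [0.648, 0.194], [0.407, 0.141]]
0.18 [[0.631, 0.255], [0.396, 0.204], [0.647, 0.193], [0.407, 0.14]]
cap top [0.57214286 0.20330684 0.115     ] s [0.56806836 0.20250123 0.115     ]
jar s [0.47006556 0.17948336 0.065     ]
pan [ 0.51437037 -0.22096709  0.067     ] petri [ 0.61330075 -0.00291719  0.041     ] base [0.72351699 0.38694567 0.        ]
```

View pics/pan.png

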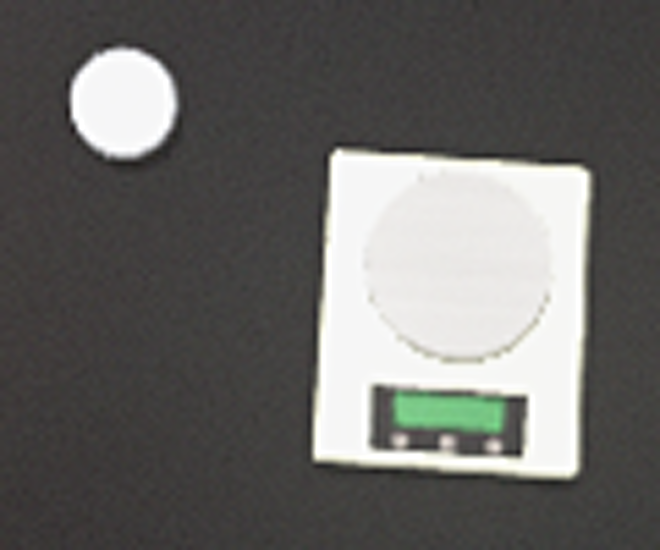

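The pan centre is at crop (458,264), giving world (0.513,-0.221). The carton centre is (0.521,0.197) with yaw about 0.21, and the measured 256 x 155 mm matches the given size. Next I move over the carton with the fingers shut, closing axis along the carton's x.

Call:
carry_out(
  steps=[
    [0,0,40,24,40,8,0],
    [0,0,40,24,40,8,0],
    [0,0,40,24,40,8,0],
    [0,0,40,24,40,8,0],
    [0,0,40,24,40,8,0],
    [0,0,40,24,40,8,0],
    [0,0,40,24,40,8,0],
    [0,0,40,24,40,8,0],
    [0,0,40,24,40,8,0],
    [0,0,40,24,40,8,0],
    [0,0,40,24,40,8,0],
    [0,0,40,24,40,8,0],
  ],
)

```text
time: 1.35
position: [0.4976, -0.1968, 0.3023]
tool_rot: [2.673, 1.651, -0.001]
ft_force: [-0.7, -0.4, -0.3]
grip_width: 0.033
grip_force: 0.0
```

Call:
carry_out(
  steps=[
    [0,0,38.6,2.4,39.4,0,0],
    [0,0,38.6,2.4,39.4,0,0],
    [0,0,38.6,2.4,39.4,0,0],
    [0,0,38.6,2.4,39.4,0,0],
    [0,0,38.6,2.4,39.4,0,0],
    [0,0,38.6,2.4,39.4,0,0],
    [0,0,38.6,2.4,39.4,0,0],
    [0,0,38.6,2.4,39.4,0,0],
    [0,0,38.6,2.4,39.4,0,0],
    [0,0,38.6,2.4,39.4,0,0],
    [0,0,38.6,2.4,39.4,0,0],
    [0,0,38.6,2.4,39.4,0,0],
  ],
)

```text
time: 2.55
position: [0.5225, 0.1945, 0.3023]
tool_rot: [1.983, 2.436, -0.002]
ft_force: [0.7, 0.1, 0.3]
grip_width: 0.006
grip_force: 0.0
```

```bash
python3 - <<'E'
from h import *
snap("wrist","pics/w1.png"); print(ctrl.get_state()["position"])
E
```

```text
[0.52238427 0.19492204 0.30242143]
```

View pics/w1.png

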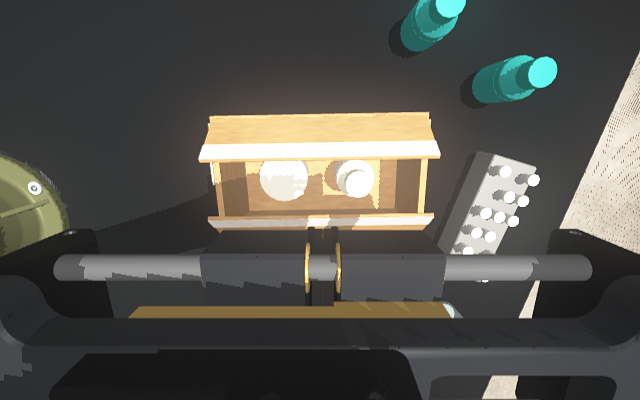

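The wrist view shows the carton edges level in the image, so the yaw is right. The cap is at (355,184), the jar at (284,178), the left flap edge near y=162 and the right flap edge near y=214.

```bash
python3 - <<'E'
from h import *
f="pics/w1.png"; a=.21; R=np.array([[np.cos(a),np.sin(a)],[-np.sin(a),np.cos(a)]]); c=np.array([.521,.197])
for n,u,v,z in(("cap",355,184,.115),("Lh1",210,116,.123),("Lh2",429,113,.123),("Le1",199,162,.177),("Le2",440,157,.177),("Re1",208,217,.174),("Re2",434,213,.174)):
    p=ray(f,u,v,z);print(n,p.round(3),(R@(p[:2]-c)).round(3))
E
```

```text
cap [0.562 0.201 0.115] [ 0.041 -0.004]
Lh1 [0.378 0.247 0.123] [-0.13   0.079]
Lh2 [0.624 0.301 0.123] [0.123 0.08 ]
Le1 [0.392 0.203 0.177] [-0.125  0.033]
Le2 [0.629 0.257 0.177] [0.118 0.036]
Re1 [0.406 0.145 0.174] [-0.124 -0.027]
Re2 [0.643 0.198 0.174] [ 0.119 -0.024]
```

Call:
carry_out(
  steps=[
    [0,0,0,-0.1,0.6,-5,0],
    [0,0,0,-0.1,0.6,-10,0],
    [0,0,0,-0.1,0.6,-15.2,0],
    [0,0,0,-0.1,0.6,-15.2,0],
    [0,0,0,-0.4,2,-15.2,0],
    [0,0,0,-0.7,3.4,-15.2,0],
    [0,0,0,-1,4.8,-15.2,0],
    [0,0,0,-1.3,6.2,-15.2,0],
    [0,0,0,-1.6,7.6,-15.2,0],
    [0,0,0,-1.9,9,-15.2,0],
    [0,0,0,-2,9.6,-15.2,0],
    [0,0,0,-2,9.6,-15.2,0],
  ],
)

```text
time: 3.8
position: [0.5008, 0.2954, 0.1506]
tool_rot: [-1.974, -2.443, -0.001]
ft_force: [-0.7, 0.3, -0.1]
grip_width: 0.005
grip_force: 0.0
```

Call:
carry_out(
  steps=[
    [0,0,0,0.6,-3,0,0],
    [0,0,0,1.3,-6,0,0],
    [0,0,0,2,-9.6,0,0],
    [0,0,0,2.3,-11,0,0],
    [0,0,0,2.6,-12.4,0,0],
    [0,0,0,2.9,-13.8,0,0],
    [0,0,0,3.2,-15.2,0,0],
    [0,0,0,3.5,-16.6,0,0],
    [0,0,0,3.8,-18,0,0],
    [0,0,0,3.9,-18.6,0,0],
    [0,0,0,3.9,-18.6,0,0],
  ],
)

```text
time: 4.9
position: [0.541, 0.1053, 0.1503]
tool_rot: [1.98, 2.438, -0.002]
ft_force: [0.7, -0.2, -0.5]
grip_width: 0.002
grip_force: 0.0
```

Call:
carry_out(
  steps=[
    [0,0,0,-0.4,2,0,0],
    [0,0,0,-1.3,6,5,0],
    [0,0,0,-2,9.3,10,0],
    [0,0,0,-2,9.3,15,0],
    [0,0,0,-2,9.3,15,0],
    [0,0,0,-2,9.3,15,0],
  ],
)

```text
time: 5.5
position: [0.5217, 0.203, 0.3046]
tool_rot: [1.972, 2.441, 0.009]
ft_force: [0.7, 0.0, -0.9]
grip_width: 0.005
grip_force: 0.0
```

```bash
python3 - <<'E'
from h import *
snap("wrist","pics/w2.png"); print(ctrl.get_state()["position"])
E
```

```text
[0.52112294 0.20146428 0.30205666]
```

View pics/w2.png

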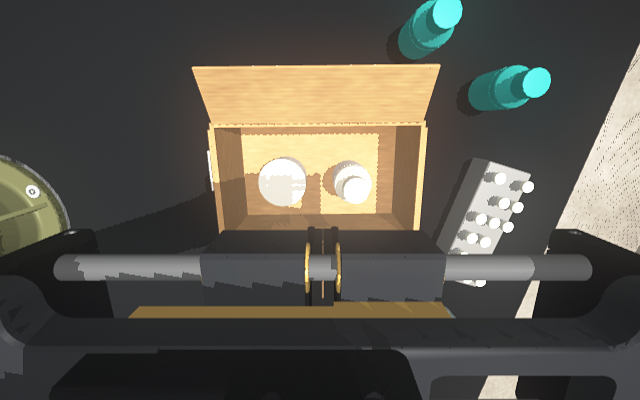

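The left flap is open, with its edge at row 66 and its hinge at row 124. The cap is at (355,190). The gripper hides the right flap, so I'll check that in the scene and top views.

```bash
python3 - <<'E'
from h import *
a=snap("scene","pics/s2.png")["pixels"][:,:,::-1]
c=cv2.resize(a[165:285,335:450],None,fx=5,fy=5,interpolation=cv2.INTER_CUBIC);cv2.imwrite("pics/s2c.png",c)
f="pics/w2.png"; t=.21; R=np.array([[np.cos(t),np.sin(t)],[-np.sin(t),np.cos(t)]]); c=np.array([.521,.197])
for n,u,v,z in(("cap",355,190,.115),("jar",283,183,.065),("Le",316,66,.170),("Le",316,66,.18)):
    p=ray(f,u,v,z);print(n,p.round(4),(R@(p[:2]-c)).round(4))
E
```

```text
cap [0.5643 0.2026 0.115 ] [ 0.0435 -0.0036]
jar [0.4688 0.1809 0.065 ] [-0.0544 -0.0048]
Le [0.4891 0.3245 0.17  ] [-0.0046  0.1313]
Le [0.4896 0.3227 0.18  ] [-0.0045  0.1295]
```

View pics/s2c.png

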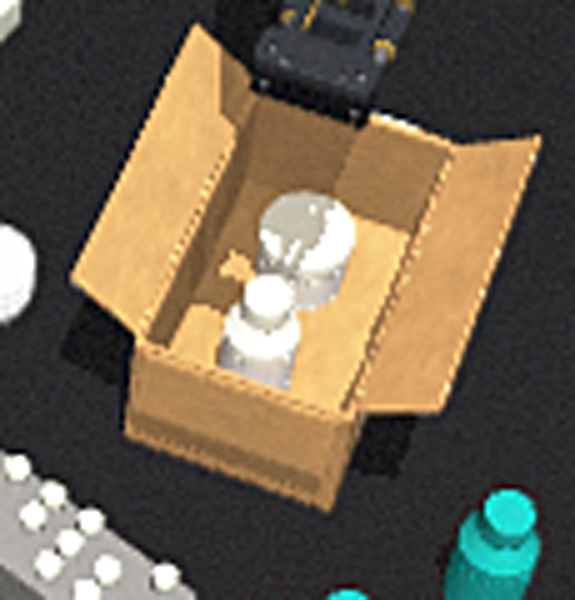

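Both flaps now lean well outward and the bottle and jar are still standing. The cap is at about (0.567,0.2025). Next: grip the cap along the carton's x, with the fingers partly open.

Call:
carry_out(
  steps=[
    [0,0,0,4.6,0.2,0,0.7],
    [0,0,0,4.6,0.2,-2,0.7],
    [0,0,0,4.6,0.2,-4,0.7],
    [0,0,0,4.6,0.2,-7,0.7],
    [0,0,0,4.6,0.2,-10,0.7],
    [0,0,0,4.6,0.2,-13,0.7],
    [0,0,0,4.6,0.2,-16,0.7],
    [0,0,0,4.6,0.2,-19,0.7],
    [0,0,0,4.6,0.2,-21,0.7],
    [0,0,0,4.6,0.2,-21.5,0.7],
    [0,0,0,4.6,0.2,-21.5,0.7],
  ],
)

```text
time: 6.7
position: [0.5655, 0.2014, 0.0838]
tool_rot: [-1.977, -2.439, 0.005]
ft_force: [0.7, -1.1, -0.0]
grip_width: 0.695
grip_force: 0.0
```

Call:
carry_out(
  steps=[
    [0,0,0,0,0,0,0.2],
    [0,0,0,0,0,0,0.2],
    [0,0,0,0,0,0,0.2],
    [0,0,0,0,0,0,0.2],
    [0,0,0,0,0,0,0.2],
    [0,0,0,0,0,0,0.2],
    [0,0,0,0,0,0,0.2],
    [0,0,0,0,0,0,0.2],
  ],
  squeeze=25,
)

```text
time: 7.5
position: [0.5672, 0.2024, 0.0862]
tool_rot: [1.977, 2.44, 0.001]
ft_force: [0.2, 0.6, 5.1]
grip_width: 0.383
grip_force: 21.4
```

The opening of 33 mm matches the cap. Lift.

Call:
carry_out(
  steps=[
    [0,0,0,0,0,1,0.2],
    [0,0,0,0,0,2.5,0.2],
    [0,0,0,0,0,4.5,0.2],
    [0,0,0,0,0,7,0.2],
    [0,0,0,0,0,9.5,0.2],
    [0,0,0,0,0,12,0.2],
    [0,0,0,0,0,14.5,0.2],
    [0,0,0,0,0,17,0.2],
    [0,0,0,0,0,19.5,0.2],
    [0,0,0,0,0,21,0.2],
    [0,0,0,0,0,22,0.2],
    [0,0,0,0,0,22,0.2],
  ],
)

```text
time: 8.7
position: [0.567, 0.2027, 0.3067]
tool_rot: [1.977, 2.44, 0.002]
ft_force: [0.3, -0.9, -3.2]
grip_width: 0.388
grip_force: 22.6
```

```bash
python3 - <<'E'
from h import *
a=snap("scene","pics/s3.png")["pixels"][:,:,::-1]
cv2.imwrite("pics/s3c.png",cv2.resize(a[90:290,260:460],None,fx=2.8,fy=2.8,interpolation=cv2.INTER_CUBIC))
s=ctrl.get_state();print(s["position"],s["ft_force"],s["grip_force"],s["grip_width"])
E
```

```text
[0.56665435 0.20232272 0.30539539] [ 0.05813078 -0.46160721 -3.41066727] 22.635787708422868 0.3876030056291326
```

View pics/s3c.png

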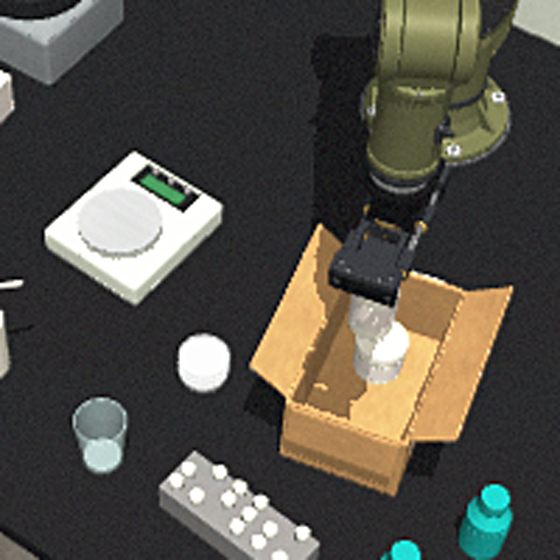

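The bottle is lifted clear and upright, the jar is standing and the flaps are open. I carry it to the pan.

Call:
carry_out(
  steps=[
    [0,0,0,-0.2,-1.5,0,0.2],
    [0,0,0,-0.6,-4.5,0,0.2],
    [0,0,0,-1.1,-8.5,0,0.2],
    [0,0,0,-1.7,-13,0,0.2],
    [0,0,0,-2.3,-18,0,0.2],
    [0,0,0,-2.9,-23,0,0.2],
    [0,0,0,-3.5,-28,0,0.2],
    [0,0,0,-4.2,-33,0,0.2],
    [0,0,0,-4.8,-37.5,0,0.2],
    [0,0,0,-5.2,-40.5,0,0.2],
    [0,0,0,-5.4,-42,0,0.2],
    [0,0,0,-5.4,-42.4,0,0.2],
  ],
)

```text
time: 9.95
position: [0.5118, -0.2231, 0.3042]
tool_rot: [-1.98, -2.436, 0.0]
ft_force: [-0.2, 1.0, -4.1]
grip_width: 0.384
grip_force: 22.7
```

Call:
carry_out(
  steps=[
    [0,0,0,0,0,-1,0.2],
    [0,0,0,0,0,-3,0.2],
    [0,0,0,0,0,-5,0.2],
    [0,0,0,0,0,-7,0.2],
    [0,0,0,0,0,-9,0.2],
    [0,0,0,0,0,-11,0.2],
    [0,0,0,0,0,-12.5,0.2],
    [0,0,0,0,0,-13.5,0.2],
    [0,0,0,0,0,-14,0.2],
    [0,0,0,0,0,-14.5,0.2],
    [0,0,0,0,0,-14.5,0.2],
    [0,0,0,0,0,-14.5,0.2],
  ],
)

```text
time: 11.15
position: [0.5132, -0.2219, 0.1612]
tool_rot: [1.977, 2.44, 0.0]
ft_force: [-0.3, -0.8, -2.3]
grip_width: 0.385
grip_force: 22.7
```

```bash
python3 - <<'E'
from h import *
a=snap("scene","pics/s4.png")["pixels"][:,:,::-1]
cv2.imwrite("pics/s4c.png",cv2.resize(a[70:250,230:430],None,fx=3,fy=3,interpolation=cv2.INTER_CUBIC))
s=ctrl.get_state();print(s["position"],s["ft_force"],s["grip_force"],s["tool_rot"])
E
```

```text
[ 0.51323534 -0.22194266  0.16128918] [ 0.05080989  0.65270809 -2.69746901] 22.67074387113098 [1.97713537e+00 2.43974174e+00 4.96882670e-04]
```

View pics/s4c.png

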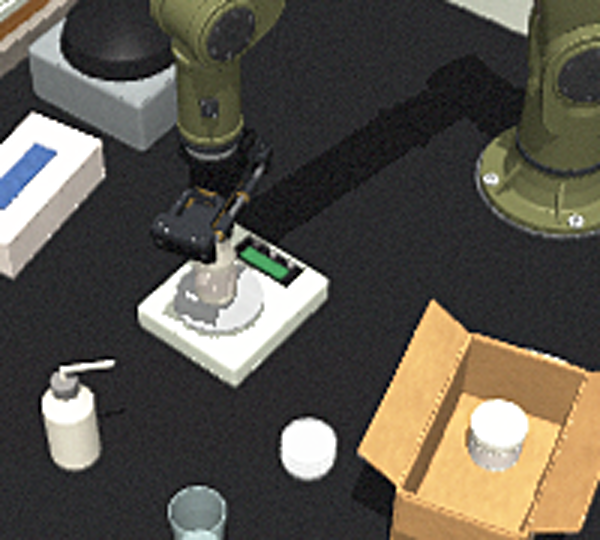

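The bottle hangs upright over the middle of the pan, about 13 mm above it. I lower it slowly.

Call:
carry_out(
  steps=[
    [0,0,0,0,0,-0.3,0.2],
    [0,0,0,0,0,-0.6,0.2],
    [0,0,0,0,0,-0.9,0.2],
    [0,0,0,0,0,-1.1,0.2],
    [0,0,0,0,0,-1.3,0.2],
    [0,0,0,0,0,-1.3,0.2],
    [0,0,0,0,0,-1.3,0.2],
  ],
)

```text
time: 11.9
position: [0.5127, -0.2218, 0.1477]
tool_rot: [-1.978, -2.441, 0.0]
ft_force: [-1.1, 0.2, -0.5]
grip_width: 0.386
grip_force: 22.8
```

Call:
carry_out(
  steps=[
    [0,0,0,0,0,-0.1,0.2],
    [0,0,0,0,0,-0.1,0.2],
    [0,0,0,0,0,-0.1,0.2],
  ],
)

```text
time: 12.2
position: [0.5128, -0.2218, 0.1468]
tool_rot: [1.978, 2.441, -0.0]
ft_force: [-1.4, 0.6, 0.2]
grip_width: 0.382
grip_force: 22.9
```

The pan now carries the bottle's weight, since the force has risen from -2.7 to about 0. I release and retreat upward.

Call:
carry_out(
  steps=[
    [0,0,0,0,0,0,0.45],
    [0,0,0,0,0,0,0.55],
    [0,0,0,0,0,0,0.7],
    [0,0,0,0,0,0,0.8],
    [0,0,0,0,0,0,0.8],
    [0,0,0,0,0,0,0.8],
    [0,0,0,0,0,1,0.8],
    [0,0,0,0,0,3,0.8],
    [0,0,0,0,0,6,0.8],
    [0,0,0,0,0,10,0.8],
    [0,0,0,0,0,14,0.8],
    [0,0,0,0,0,14,0.8],
  ],
)

```text
time: 13.4
position: [0.5158, -0.2224, 0.2937]
tool_rot: [1.97, 2.432, 0.004]
ft_force: [-0.2, 0.5, 0.5]
grip_width: 0.798
grip_force: 0.0
```

Call:
carry_out(
  steps=[
    [0,0,0,0,-3,3,0.8],
    [0,0,0,0,-8,5,0.8],
    [0,0,0,0,-12,5,0.8],
    [0,0,0,0,-16,5,0.8],
    [0,0,0,0,-16,5,0.8],
    [0,0,0,0,-16,5,0.8],
    [0,0,0,0,-16,5,0.8],
  ],
)

```text
time: 14.1
position: [0.5133, -0.3802, 0.3367]
tool_rot: [-1.975, -2.443, -0.002]
ft_force: [0.6, 0.5, 0.2]
grip_width: 0.799
grip_force: 0.0
```

```bash
python3 - <<'E'
from h import *
a=snap("top","pics/t5.png")["pixels"][:,:,::-1]; b=snap("scene","pics/s5.png")["pixels"][:,:,::-1]
o=np.hstack([cv2.resize(a[180:290,195:395],(400,220),interpolation=cv2.INTER_CUBIC),cv2.resize(a[200:280,320:385],(325,400),interpolation=cv2.INTER_CUBIC)[:220]])
p=cv2.resize(b[130:270,240:440],(725,508),interpolation=cv2.INTER_CUBIC)[:360]
cv2.imwrite("pics/c5.png",np.vstack([o,p]))
E
```

```text
(no output)
```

View pics/c5.png

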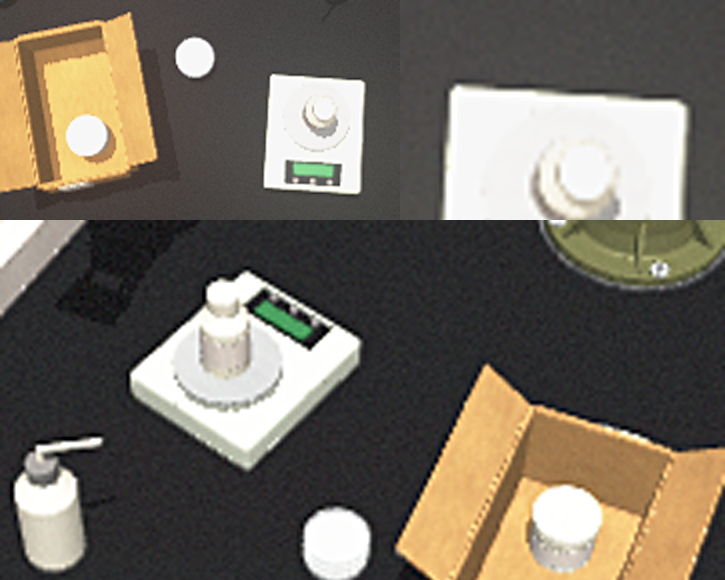

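The bottle stands upright on the pan, both flaps are open and the jar is in the carton. In the top view the cap top is at about pixel (355.7,234). I check that against the pan centre, then hand in.

```bash
python3 - <<'E'
from h import *
p=ray("pics/t5.png",355.7,234,.176);q=ray("pics/top0.png",352.9,237.6,.067);print(p,q)
if np.linalg.norm((p-q)[:2])<.014: print(ctrl.close_job())
E
```

```text
[ 0.51526734 -0.21868847  0.176     ] [ 0.51226366 -0.22061995  0.067     ]
the job is handed in; nothing more can be done
None
```

The job is handed in: both flaps are open, and the bottle stands upright on the balance about 4 mm from the pan's centre. The jar is still in the carton, nothing else on the bench looked disturbed, and it took about 14 s; the interface did not report the verdict.

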